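Sweep the loose bottle caps into the collecting pan

TASK

Clear the three loose bottle caps (red, blue and black) off the bench: sweep them along the table with the fingers, through the open side of the metal collecting pan, until each lies at rest wholly inside it, past the sloping lip. Only push the caps, never pick them up, and leave the vial, tape roll, small Petri dish, eraser and marker as they stand.

Things in the scene. Friction and masses are not known exactly. Their poses are not given: they have to be found in the camera images.
- pan: Fixed sheet-metal collecting pan, 240 (x) by 130 (y) by 20 mm high. Origin: centre of its underside. 3 mm walls with a rounded rim (top 22.5 mm) at x = -120, x = +120 and y = -65 mm; the +y side is the open mouth. Floor top 2 mm above the table; at the mouth a smooth lip slopes from the floor at y = +65 mm to the table at y = +85 mm. A blue tab sticks out 21 mm behind the back wall (-y).
- cap_red_center (a point): Centre (half-way up) of the loose red plastic bottle cap: a solid flat disc of 32 mm diameter, 15 mm high, about 15 g, lying flat on the table (this point 7.5 mm above it). It slides when pushed from the side.
- cap_blue_center (a point): Centre (half-way up) of the loose blue plastic bottle cap: a solid flat disc of 32 mm diameter, 15 mm high, about 15 g, lying flat on the table (this point 7.5 mm above it). It slides when pushed from the side.
- cap_black_center (a point): Centre (half-way up) of the loose black plastic bottle cap: a solid flat disc of 32 mm diameter, 15 mm high, about 15 g, lying flat on the table (this point 7.5 mm above it). It slides when pushed from the side.
- vial: Glass specimen vial with a white screw lid, 23 mm diameter, 59 mm high, standing loose and upright among the caps. Origin: centre of its underside. To be left alone.
- tape_roll: Cream roll of label tape lying flat, 54 mm diameter, 19 mm high, loose, at the back of the work area. Origin: centre of its underside. To be left alone.
- petri_small: Small open Petri dish with two dark specimens, 55 mm diameter, 12 mm high, loose, left of the caps. Origin: centre of its underside. To be left alone.
- eraser: Blue and white eraser, 22 x 42 x 13 mm, long along its y, loose, left of the caps. Origin: centre of its underside. To be left alone.
- marker: White marker pen with a black cap, 14 mm thick, 135 mm long along its y, loose, at the back left. Origin: centre of its underside. To be left alone.

How it is judged (in metres and radians):
At the end, for the whole second after the job is handed in: All three caps lie at rest inside the pan: each cap's centre at pan x between -105 and +105 mm and pan y between -65 and +50 mm (so the whole cap is past the lip), not more than 20 mm above the pan's underside, slower than 20 mm/s (x of cap_red_center in the frame of pan between -0.105 and 0.105 m and y of cap_red_center in the frame of pan between -0.065 and 0.05 m and z of each of cap_red_center, cap_blue_center, cap_black_center in the frame of pan below 0.02 m and linear speed of each of cap_red, cap_blue, cap_black below 0.02 m/s and x of cap_blue_center in the frame of pan between -0.105 and 0.105 m and y of cap_blue_center in the frame of pan between -0.065 and 0.05 m and x of cap_black_center in the frame of pan between -0.105 and 0.105 m and y of cap_black_center in the frame of pan between -0.065 and 0.05 m); the robot touches nothing.
It fails at once if a cap is lifted (its centre more than 28 mm above the table) (height (world z) of any of cap_red_center, cap_blue_center, cap_black_center above 0.028 m).
It fails at once if the vial, roll of tape, small Petri dish, eraser, marker pen: one of them is moved by more than 15 mm (distance of any of vial, tape_roll, petri_small, eraser, marker from where it was at the start of the episode above 0.015 m).
It fails at once if the vial is tipped by more than about 17 degrees (angle between vial's own z axis and vertical above 0.3 rad).
It also fails if it takes over 72 s, if anything falls off the work surface, if the arm or the gripper's body presses on something with over 40 N, if the wrist force passes 120 N, or if a joint passes its speed limit or range.

ROBOT

A 6-joint arm with a two-finger parallel gripper is mounted at the origin on a cart in front of the work surface, level with it; the furniture and walls round the work are solid. World frame = base frame: x ahead of the robot, y to its left, z up, the work surface at z = 0. Lengths are in mm, angles in rad, forces in N, time in s.
With the tool pointing down it reaches from about 250 to 800 mm from the base axis. Payload 8.5 kg.
Tool frame: the origin (TCP) lies at the very end of the fingers, on their centre line; the grasp point (between the pads) lies robot.hold_point_z behind it (robot.hold_point_z is the distance from the TCP to the grasp point, in mm); z points along the fingers, y is the line along which they close (so a half turn about z gives the same grasp; the last joint's range is limited). The gripper opens to 85 mm and grips with 20 to 120 N. Pads are 22 mm wide; open, the fingers measure 114 mm over their backs; the gripper's body (76 mm by 85 mm) begins 54 mm behind the grasp point. The pads swing forward as they close: fully open they stand 13 mm farther back than shut.
Start: joints at [-1.323, 0.238, -0.013, 1.319, 0, 1.571], TCP at [128.755, -508.921, 231.276] pointing down, gripper open.
Joint ranges: [-2.66, 2.66], [-1.03, 1.9], [-1.14, 1.46], [-1.82, 2.27], [-1.45, 1.34], [-3.14, 3.14]. Speed limits (rad/s): [2.22, 2.22, 2.79, 3.14, 3.14, 3.14].

INTERFACE

Orientations are given as a unit quaternion [w, x, y, z].
In Python, from station import robot gives the robot as it stands.
- The arm moves only by the tool arm_command, never from a script. Its argument "commands" is text: rows parted by semicolons, each of 6 numbers parted by spaces: the shift along the tool's x, y, z scaled (see below), then the turn, a rotation vector about the tool's x, y, z scaled (see below). In form: dx dy dz ax ay az; .... A call has 1 to 8 rows; each row shifts and turns the commanded pose from where the row before left it, along the tool's axes as they then stand; what a row does not reach is not made up. The controller multiplies each number of a shift by 400 mm and each number of a turn by 60 degrees. A row lasts 1/12 s, in which the tool goes at most 41.7 mm and 7.16 degrees, less where a joint would pass 70% of its speed; a pose out of reach is approached as far as the arm can. A call with a number of a shift or a turn outside -1 to 1 is refused whole. A call with a gripper value outside its range is refused whole. "gripper" is the opening, from -1 (shut) to 1 (fully open), set as the call begins (left out, the last holds). The fingers move at their own pace and stop on an object; "grip_force" is the grip in N (left out, the last holds). Time passes only in rows, so rows that do not move let the fingers close. It gives the time, the measured TCP pose, the force, the opening and the grip force at its end, in the units of the state.
- robot.read_state(): the state, without advancing time (a new reading comes with each control period).
- robot.snapshot(name): name is "scene" or "top" or "wrist"; returns (picture, depth): 420x560x3 uint8, blue, green, red; 420x560 float32, mm along the optical axis (not along the pixel's ray), 0 where there is no reading.
- robot.camera_info(name): a dict with "K" (3x3 intrinsics, pixels), "rvec" (rotation vector, rad) and "tvec" (3), from world to camera coordinates, as OpenCV has them. Camera axes: x right, y down, z forward; pixel columns grow to the right and rows downward; lengths in mm; the calibration is good to about 2 mm. A picture is of the moment at which its call begins: read the wrist's pose just before it. camera_info takes no time and is no camera call; for the wrist camera it gives the pose at the moment of the call.
- robot.close_job(): hands the job in; it is judged then, once.
The state is a dict: "time": time; "joint_pos": joint angles; "dq": joint speeds; "joint_efforts": joint torques, N m; "ee_pos": TCP position; "tcp_rot": TCP orientation; "force": force on the tool from outside, world axes, zero at the start; "ft_torque": the same for the moment, N m; "width": opening from 0.0 (shut) to 1.0 (fully open); "grip_force": force on a finger pad.
Only numpy, scipy, OpenCV 4.12 (cv2) and the standard library are available. Lean on these libraries where they do the work, as an engineer would, in place of code of your own. Each camera call takes 0.05 s, during which the arm holds its last target. There are 200 camera calls.

## Working session

There is one attempt and no reset: what is moved stays moved. The work goes in short steps, Python scripts to look and compute and a tool call to move; the robot and the scene stay as the last step left them, time stands still between calls to the robot, and variables do not carry over. Pictures are saved under pics/ and viewed, at most 10 in all, crops included, and the job is handed in when it is done.

Besides the shell and the picture viewer there is one more tool, called after "Request:" as name(argument=value, ...) on one line, values as JSON. arm_command: Moves the arm, as the interface text tells. Its arguments: {"type":"object","properties":{"commands":{"type":"string"},"gripper":{"type":"number"},"grip_force":{"type":"number"}},"required":["commands"]}

```bash
mkdir -p pics; ls
python3 - <<'E'
from station import robot
import cv2
s=robot.read_state();print(s, robot.hold_point_z)
p,d=robot.snapshot("top");cv2.imwrite("pics/top.png",p)
import numpy as np;np.save("top_d.npy",d)
p,d=robot.snapshot("scene");cv2.imwrite("pics/scene.png",p)
print(robot.camera_info("top"))
E
```

```text
pics
{'time': 0.0, 'joint_pos': array([-1.32301823e+00,  2.38763114e-01, -1.42675922e-02,  1.31916299e+00,
        1.27057789e-05,  1.57079028e+00]), 'dq': array([ 5.31330148e-04,  4.19961101e-04,  3.58202095e-04,  2.53460460e-05,
       -2.45854040e-04, -1.25722162e-03]), 'joint_efforts': array([ 4.29569400e-04, -5.38777828e+01,  3.46435976e+01,  1.82525651e-02,
        9.74013642e-05,  1.74290939e-06]), 'ee_pos': array([ 128.66047824, -508.57081499,  230.68167913]), 'tcp_rot': array([-6.94115871e-04,  9.92334947e-01,  1.23575337e-01, -8.00319436e-05]), 'force': array([ 0.06923755, -0.24100382,  0.74297687]), 'ft_torque': array([-0.00916466, -0.02781102,  0.05878586]), 'grip_force': 0.0, 'width': 0.9984859040901155} 18.700000000000003
{'K': array([[476.2785284 ,   0.        , 278.87877158],
       [  0.        , 476.2785284 , 206.51769832],
       [  0.        ,   0.        ,   1.        ]]), 'rvec': array([ 2.13296979, -2.17883782,  0.13389421]), 'tvec': array([ -13.0607175 ,  596.47056221, 1317.80154951])}
```

View pics/top.png

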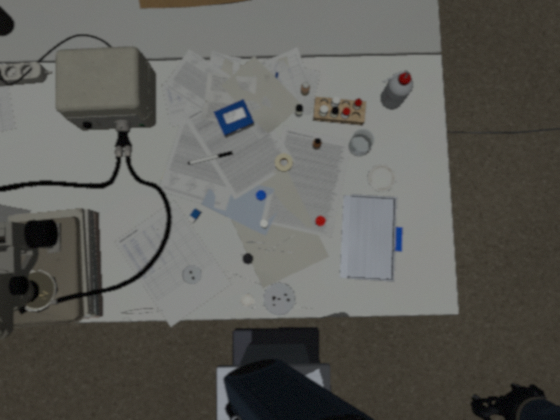

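View pics/scene.png

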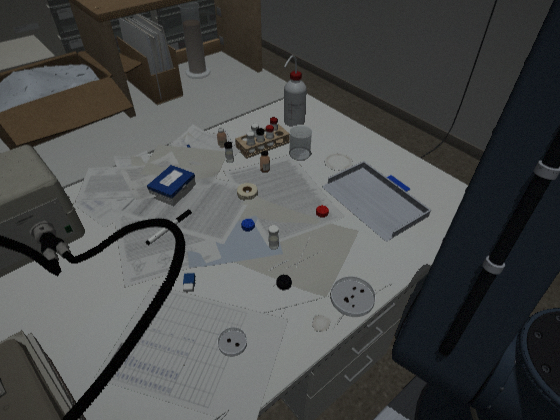

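```bash
cat > h.py <<'E'
import cv2,numpy as np
from station import robot
def w(pts,z,name="top"):
    c=robot.camera_info(name);R,_=cv2.Rodrigues(c["rvec"]);t=np.array(c["tvec"]).ravel();o=-R.T@t
    r=[]
    for p in pts:
        d=R.T@np.linalg.solve(c["K"],[p[0],p[1],1]);r.append(o+d*(z-o[2])/d[2])
    return np.round(np.array(r)[:,:2],1).tolist()
E
python3 - <<'E'
import cv2
from h import w
p=cv2.imread("pics/top.png");cv2.imwrite("pics/crop.png",cv2.resize(p[140:330,170:420],None,fx=3.1,fy=3.1,interpolation=cv2.INTER_CUBIC))
print("caps",w([(320.5,221),(261,195.5),(247.5,258.5)],15))
print("vial",w([(264,224)],59),"tape",w([(284,162)],19),"petri",w([(192,274)],10),"eraser",w([(196,214)],13),'pan corners',w([(343,195),(395,196),(341,278),(393,279)],10))
E
```

```text
caps [[554.3, -144.7], [632.2, 25.4], [451.3, 66.9]]
vial [[545.1, 16.7]] tape [[729.0, -43.5]] petri [[410.8, 226.2]] eraser [[582.5, 214.4]] pan corners [[629.3, -213.1], [623.1, -364.2], [390.5, -198.3], [384.6, -346.2]]
```

View pics/crop.png

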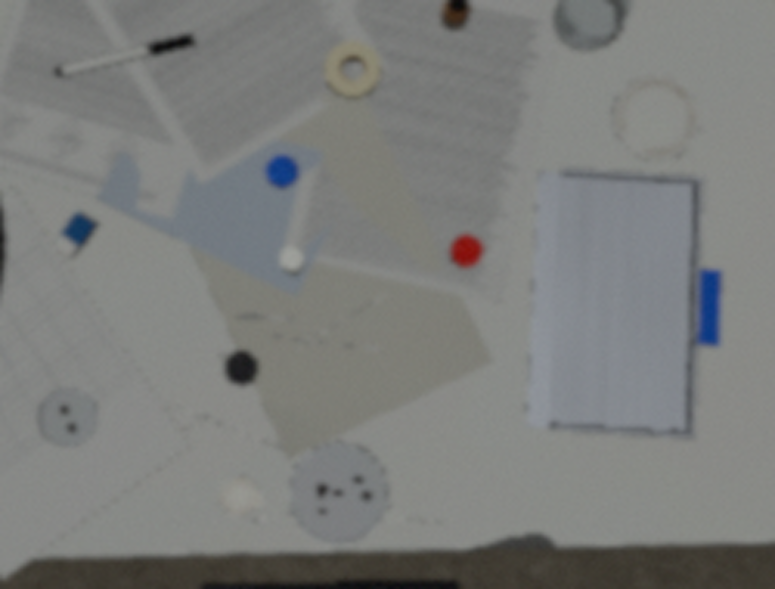

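Request:
arm_command(commands="0 0 0 0 0 -.119;0 0 0 0 0 -.119;0 0 0 0 0 -.119;0 0 0 0 0 -.119;0 0 0 0 0 -.119;0 0 0 0 0 -.119;0 0 0 0 0 -.119;0 0 0 0 0 -.119", gripper=-0.44)

```text
time: 0.77
ee_pos: [128.7, -508.7, 230.9]
tcp_rot: [-0.0, 0.811, 0.585, 0.0]
force: [0.7, -0.5, -0.1]
width: 0.284
grip_force: 0.0
```

Request:
arm_command(commands="0 0 0 0 0 -.119;0 0 0 0 0 -.119;0 0 0 0 0 -.073;0 0 0 0 0 0")

```text
time: 1.1
ee_pos: [128.7, -508.7, 230.9]
tcp_rot: [-0.0, 0.706, 0.708, 0.0]
force: [0.3, -0.2, -0.1]
width: 0.279
grip_force: 0.0
```

Request:
arm_command(commands=".067 .07 0 0 0 0;.067 .07 0 0 0 0;.067 .07 0 0 0 0;.067 .07 0 0 0 0;.067 .07 0 0 0 0;.067 .07 0 0 0 0;.067 .07 0 0 0 0;.067 .07 0 0 0 0")

```text
time: 1.77
ee_pos: [353.8, -293.0, 231.3]
tcp_rot: [-0.0, 0.708, 0.706, 0.0]
force: [1.1, -0.8, -0.5]
width: 0.283
grip_force: 0.0
```

Request:
arm_command(commands=".067 .0715 0 0 0 0;.067 .0715 0 0 0 0;.067 .0715 0 0 0 0;.067 .0715 0 0 0 0;.067 .0715 0 0 0 0;.067 .0715 0 0 0 0;.067 .0715 0 0 0 0;0 0 0.05 0 0 0")

```text
time: 2.43
ee_pos: [559.1, -103.1, 213.3]
tcp_rot: [0.002, 0.707, 0.707, 0.003]
force: [-1.8, -0.2, -1.1]
width: 0.281
grip_force: 0.0
```

Request:
arm_command(commands="0 0 .1 0 0 0;0 0 .1 0 0 0;0 0 .1 0 0 0;0 0 .1 0 0 0;0 0 .025 0 0 0;0 0 0 0 0 0;0 0 0 0 0 0")

```text
time: 3.02
ee_pos: [553.6, -107.2, 42.2]
tcp_rot: [-0.0, 0.708, 0.707, 0.0]
force: [0.9, 0.0, 1.2]
width: 0.279
grip_force: 0.0
```

Run:
```python
from h import *
p,d=robot.snapshot("wrist");np.save("wd.npy",d);cv2.imwrite("pics/w1.png",p)
print(w([(0,0),(559,0),(280,210),(0,419)],0,"wrist"),robot.read_state()["ee_pos"])
```

```text
[[430.0, 8.5], [675.7, 8.5], [552.5, -87.7], [380.0, -221.3]] [ 554.49497493 -107.39011897   43.28774271]
```

View pics/w1.png

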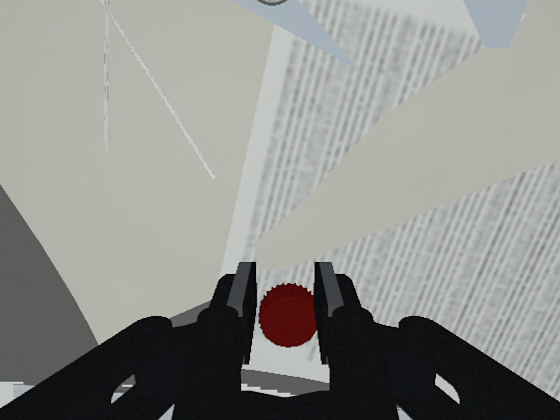

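Run:
```python
from h import *
print("red",w([(289,315)],15,"wrist"),"vial near edge",w([(272,5)],0,"wrist"))
d=np.load("wd.npy");c=robot.camera_info("wrist");R,_=cv2.Rodrigues(c["rvec"]);t=np.array(c["tvec"]).ravel()
for u,v in [(247,264),(247,280),(322,264),(322,280),(335,280)]:
    if d[v,u]>0: print(u,v,R.T@(np.linalg.solve(c["K"],[u,v,1])*d[v,u]-t))
```

```text
red [[557.1, -139.6]] vial near edge [[549.4, 6.5]]
247 264 [539.98734194 -95.61134504  48.7258515 ]
247 280 [541.21161616 -95.97608244  61.75047038]
322 264 [569.49927837 -95.24726857  49.59909603]
322 280 [568.34057195 -95.96905193  61.83041554]
335 280 [572.88908293 -95.44895331  62.86702732]
```

Request:
arm_command(commands="0 .003 .04 0 0 0;0 0 .03 0 0 0;0 0 .02 0 0 0;0 0 .006 0 0 0;0 0 .004 0 0 0;0 0 0 0 0 0")

```text
time: 3.57
ee_pos: [554.9, -107.2, 2.2]
tcp_rot: [0.001, 0.707, 0.707, 0.0]
force: [-0.0, 0.1, 0.4]
width: 0.28
grip_force: 0.0
```

Request:
arm_command(commands="-.025 0 0 0 0 0;-.03 0 0 0 0 0;-.033 -.012 0 0 0 0;-.033 -.014 0 0 0 0;-.033 -.014 0 0 0 0;-.033 -.014 -.002 0 0 0;-.033 -.014 0 0 0 0;-.033 -.014 0 0 0 0")

```text
time: 4.23
ee_pos: [520.7, -210.3, 2.4]
tcp_rot: [0.0, 0.708, 0.707, 0.0]
force: [0.7, 0.1, 0.2]
width: 0.281
grip_force: 0.2
```

Request:
arm_command(commands="-.033 -.014 0 0 0 0;-.033 -.014 0 0 0 0;-.033 -.014 0 0 0 0;-.025 -.014 0 0 0 0;-.015 -.008 0 0 0 0;0 0 0 0 0 0;0 0 0 0 0 0")

```text
time: 4.82
ee_pos: [495.5, -264.2, 2.1]
tcp_rot: [-0.0, 0.708, 0.707, 0.0]
force: [0.5, 0.7, -0.3]
width: 0.281
grip_force: 0.0
```

Run:
```python
from h import *
p,d=robot.snapshot("wrist");t,_=robot.snapshot("top")
cv2.imwrite("pics/w2.png",np.vstack([cv2.resize(p,(400,300)),cv2.resize(t[170:300,220:420],(400,260))]))
```

```text
(no output)
```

View pics/w2.png

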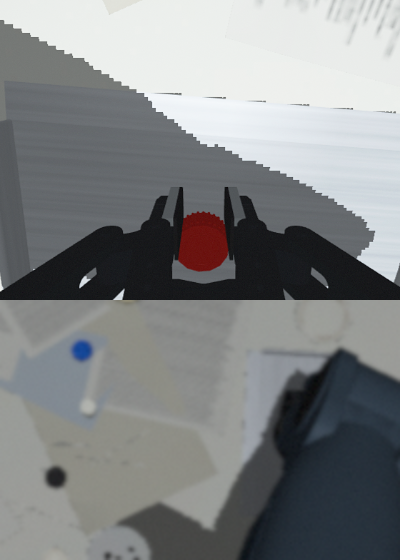

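Request:
arm_command(commands=".03 0 0 0 0 0;.01 0 -.08 0 0 0;0 0 -.1 0 0 0;0 0 -.05 0 0 0;.0875 .0385 0 0 0 0;.0875 .0385 0 0 0 0;.0875 .0385 0 0 0 0;.0875 .0385 0 0 0 0")

```text
time: 5.58
ee_pos: [557.8, -105.0, 94.4]
tcp_rot: [0.0, 0.707, 0.707, 0.0]
force: [-0.1, 0.3, 1.0]
width: 0.281
grip_force: 0.0
```

Request:
arm_command(commands=".0875 .0385 0 0 0 0;.0875 .0385 0 0 0 0;.0875 .0385 0 0 0 0;.0875 .0385 0 0 0 0;.0875 .0385 0 0 0 0;0 0 .03 0 0 0;0 0 .08 0 0 0;0 0 0 0 0 0")

```text
time: 6.25
ee_pos: [631.2, 69.3, 45.3]
tcp_rot: [-0.002, 0.706, 0.708, -0.003]
force: [-1.6, 0.2, -0.1]
width: 0.279
grip_force: 0.0
```

Run:
```python
from h import *
p,d=robot.snapshot("wrist");cv2.imwrite("pics/w3.png",p)
print(robot.read_state()["ee_pos"])
m=(p[:,:,0].astype(int)-p[:,:,2]>80)
n,l,s,c=cv2.connectedComponentsWithStats(m.astype(np.uint8))
for i in range(1,n):
    if s[i,4]>300: print(s[i],c[i],w([c[i]],13,"wrist"))
```

```text
[631.61458509  68.57311736  47.48208767]
```

View pics/w3.png

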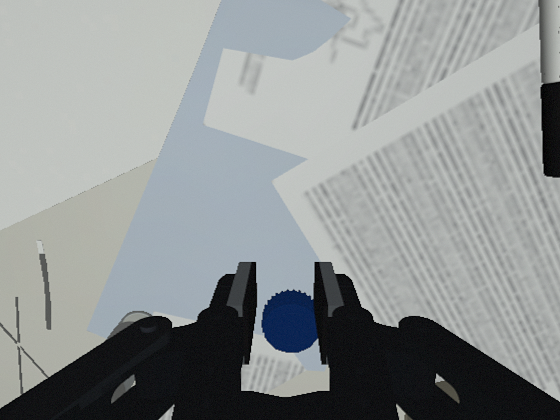

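Request:
arm_command(commands="0 .006 .04 0 0 0;0 0 .04 0 0 0;0 0 .02 0 0 0;0 0 .008 0 0 0;0 0 .004 0 0 0;0 0 0 0 0 0")

```text
time: 6.8
ee_pos: [637.2, 67.1, 6.1]
tcp_rot: [0.0, 0.707, 0.707, 0.0]
force: [0.3, -0.7, -0.1]
width: 0.284
grip_force: 0.0
```

Request:
arm_command(commands="-.015 0 0 0 0 0;-.025 0 0 0 0 0;-.033 0 0 0 0 0;-.035 0 0 0 0 0;-.035 0 0 0 0 0;-.035 0 0 0 0 0;-.035 0 0 0 0 0;-.035 0 0 0 0 0")

```text
time: 7.47
ee_pos: [636.8, -34.0, 5.3]
tcp_rot: [-0.0, 0.707, 0.707, 0.0]
force: [0.9, 0.6, 0.7]
width: 0.277
grip_force: 0.3
```

Request:
arm_command(commands="-.035 -.006 0 0 0 0;-.035 -.012 0 0 0 0;-.035 -.012 0 0 0 0;-.035 -.012 0 0 0 0;-.035 -.012 0 0 0 0;-.035 -.012 0 0 0 0;-.035 -.012 0 0 0 0;-.035 -.012 0 0 0 0")

```text
time: 8.13
ee_pos: [600.3, -145.5, 5.3]
tcp_rot: [-0.0, 0.707, 0.707, -0.0]
force: [-0.5, -0.5, -0.1]
width: 0.282
grip_force: 0.2
```

Request:
arm_command(commands="-.033 -.012 .004 0 0 0;-.033 -.012 .002 0 0 0;-.033 -.012 0 0 0 0;-.033 -.012 0 0 0 0;-.033 -.012 0 0 0 0;-.033 -.012 0 0 0 0;-.033 -.01 0 0 0 0;-.03 -.006 0 0 0 0")

```text
time: 8.8
ee_pos: [565.0, -249.9, 2.9]
tcp_rot: [-0.0, 0.707, 0.707, -0.0]
force: [0.6, -0.7, 0.4]
width: 0.278
grip_force: 0.2
```

Request:
arm_command(commands="-.02 0 0 0 0 0;-.01 0 0 0 0 0;0 0 0 0 0 0;0 0 0 0 0 0")

```text
time: 9.13
ee_pos: [565.8, -260.4, 2.8]
tcp_rot: [-0.0, 0.707, 0.707, 0.0]
force: [-0.2, 0.3, -0.1]
width: 0.277
grip_force: 0.0
```

Run:
```python
from h import *
p,d=robot.snapshot("wrist");cv2.imwrite("pics/w4.png",p)
```

```text
(no output)
```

View pics/w4.png

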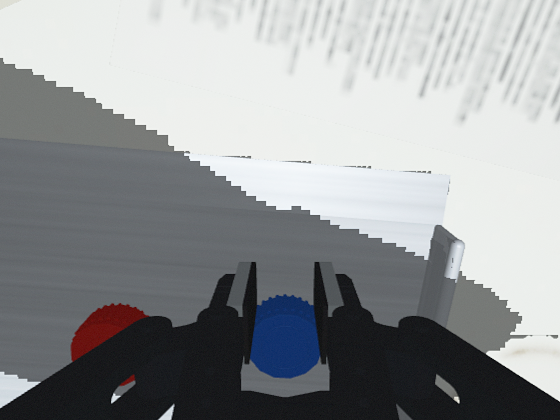

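Request:
arm_command(commands=".03 0 0 0 0 0;.01 0 -.08 0 0 0;0 0 -.1 0 0 0;0 0 -.05 0 0 0;.0885 -.028 0 0 0 0;.0885 -.028 0 0 0 0;.0885 -.028 0 0 0 0;.0885 -.028 0 0 0 0")

```text
time: 9.85
ee_pos: [519.9, -100.3, 95.0]
tcp_rot: [-0.0, 0.707, 0.707, 0.0]
force: [0.2, 0.4, -0.0]
width: 0.279
grip_force: 0.0
```

Request:
arm_command(commands=".0885 -.028 0 0 0 0;.0885 -.028 0 0 0 0;.0885 -.028 0 0 0 0;.0885 -.028 0 0 0 0;.0885 -.028 0 0 0 0;.0885 -.028 0 0 0 0;0 0 .1 0 0 0;0 0 0 0 0 0")

```text
time: 10.52
ee_pos: [450.0, 111.8, 51.4]
tcp_rot: [-0.001, 0.705, 0.709, -0.002]
force: [-1.6, -0.6, -0.2]
width: 0.283
grip_force: 0.0
```

Run:
```python
from h import *
p,d=robot.snapshot("wrist");cv2.imwrite("pics/w5.png",p)
print(robot.read_state()["ee_pos"])
```

```text
[450.59833424 110.66653096  53.18962606]
```

View pics/w5.png

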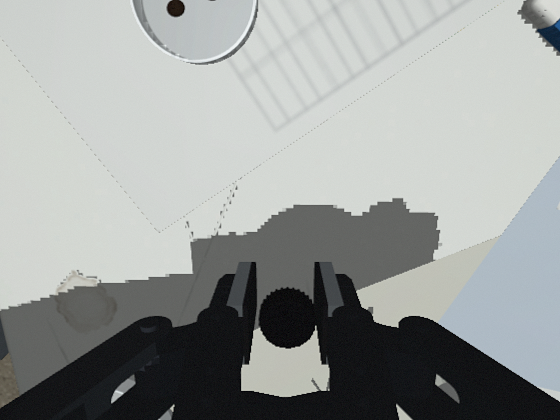

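Request:
arm_command(commands="0 .004 .05 0 0 0;0 0 .045 0 0 0;0 0 .02 0 0 0;0 0 .008 0 0 0;0 0 .004 0 0 0;0 0 0 0 0 0")

```text
time: 11.07
ee_pos: [455.8, 109.3, 4.8]
tcp_rot: [0.0, 0.708, 0.707, 0.0]
force: [-0.2, 0.2, -0.9]
width: 0.281
grip_force: 0.0
```

Request:
arm_command(commands="-.015 0 0 0 0 0;-.025 0 0 0 0 0;-.035 0 0 0 0 0;-.037 0 0 0 0 0;-.037 0 0 0 0 0;-.037 0 0 0 0 0;-.037 0 0 0 0 0;-.037 0 0 0 0 0")

```text
time: 11.73
ee_pos: [455.4, 4.1, 4.7]
tcp_rot: [0.0, 0.707, 0.707, 0.0]
force: [-0.1, 0.6, -0.3]
width: 0.284
grip_force: 0.1
```

Request:
arm_command(commands="-.037 -.002 0 0 0 0;-.037 -.002 0 0 0 0;-.037 -.002 0 0 0 0;-.037 -.002 0 0 0 0;-.037 -.002 0 0 0 0;-.037 -.002 0 0 0 0;-.037 -.002 0 0 0 0;-.037 -.002 0 0 0 0")

```text
time: 12.4
ee_pos: [448.7, -114.4, 4.7]
tcp_rot: [0.0, 0.707, 0.707, 0.0]
force: [-0.0, 0.5, -0.6]
width: 0.277
grip_force: 0.1
```

Request:
arm_command(commands="-.035 -.003 .003 0 0 0;-.035 -.003 .002 0 0 0;-.035 -.003 0 0 0 0;-.035 -.003 0 0 0 0;-.035 -.003 0 0 0 0;-.035 -.003 0 0 0 0;-.035 -.003 0 0 0 0;-.035 -.003 0 0 0 0")

```text
time: 13.07
ee_pos: [438.8, -226.4, 2.7]
tcp_rot: [0.0, 0.707, 0.707, 0.0]
force: [0.7, 1.2, -0.3]
width: 0.278
grip_force: 0.3
```

Request:
arm_command(commands="-.033 0 0 0 0 0;-.03 0 0 0 0 0;-.018 0 0 0 0 0;-.01 0 0 0 0 0;0 0 0 0 0 0;0 0 0 0 0 0;.03 0 0 0 0 0;.01 0 -.05 0 0 0")

```text
time: 13.73
ee_pos: [436.9, -242.3, 19.5]
tcp_rot: [-0.003, 0.707, 0.707, -0.001]
force: [0.1, 0.3, 0.1]
width: 0.281
grip_force: 0.0
```

Request:
arm_command(commands="0 0 -.1 0 0 0;0 0 -.1 0 0 0;0 0 -.1 0 0 0;0 0 -.1 0 0 0;.1 0 0 0 0 0;.1 0 0 0 0 0;.1 0 0 0 0 0;0.1 0 0 0 0 0")

```text
time: 14.4
ee_pos: [438.4, -82.7, 182.2]
tcp_rot: [-0.0, 0.707, 0.707, 0.0]
force: [0.7, 0.3, 0.5]
width: 0.28
grip_force: 0.0
```

Request:
arm_command(commands=".1 0 0 0 0 0;.1 0 0 0 0 0;.1 0 0 0 0 0;.1 0 0 0 0 0;.1 0 0 0 0 0;.05 0 0 0 0 0;0 0 0 0 0 0;0 0 0 0 0 0")

```text
time: 15.07
ee_pos: [438.2, 136.5, 181.8]
tcp_rot: [-0.0, 0.706, 0.708, -0.0]
force: [0.7, -0.2, -0.1]
width: 0.282
grip_force: 0.0
```

Run:
```python
from h import *
p,d=robot.snapshot("top");cv2.imwrite("pics/t2.png",cv2.resize(p[140:330,170:420],None,fx=3.1,fy=3.1,interpolation=cv2.INTER_CUBIC))
print(robot.read_state())
```

```text
{'time': 15.1167, 'joint_pos': array([ 2.99782212e-01,  1.49784283e-01, -2.56508760e-01,  1.16541320e+00,
        3.93427533e-06,  1.86855835e+00]), 'dq': array([-0.03623568, -0.00360468, -0.00039405,  0.00063198, -0.00181696,
       -0.00284381]), 'joint_efforts': array([  1.37129478, -45.06561756,  33.50210667,  -0.08088988,
         0.07659839,   0.08583679]), 'ee_pos': array([438.37292418, 135.50129856, 181.87503024]), 'tcp_rot': array([-2.14499156e-04,  7.06392105e-01,  7.07820589e-01, -4.01226419e-04]), 'force': array([ 0.44056275, -0.44474522, -0.13770419]), 'ft_torque': array([ 0.03947246, -0.0300852 ,  0.03197592]), 'grip_force': 0.0, 'width': 0.28267390888121374}
```

View pics/t2.png

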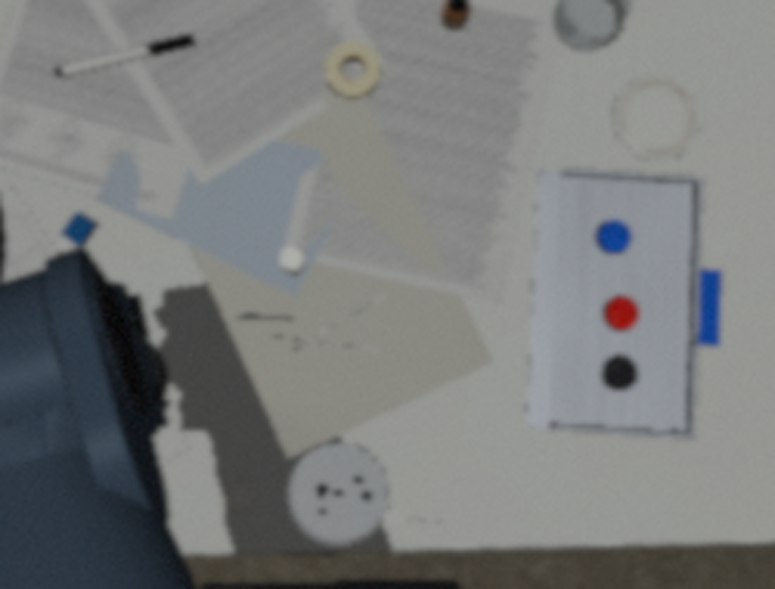

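All three caps are in the middle of the pan in this crop: blue (613,237), red (621,313) and black (619,372). The vial (291,259), tape, eraser and marker have not moved.

```bash
python3 -c "
from station import robot
print(robot.close_job())"
```

```text
the job is handed in; nothing more can be done
None
```

I swept the red, blue and black caps into the pan past the lip and handed the job in at about 15 s; the vial, tape roll, eraser and marker looked unmoved in the last picture, but the arm hid the small Petri dish there and no verdict came back.

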